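# Check the replacement moulding over the frame's bare bed

## Task

The picture frame lying on the bench has lost the moulding strip of its far rail. Clear the rejected short offcut off the bare bed of that rail and drop it into the wooden offcut crate; then take the loose bare-wood moulding strip, carry it over the batten and the frame, and hold it over the bed for a fit check: level, lined up with the bed, centred between the two corner blocks, and about a centimetre above the bed. The bed is cleaned and ready for gluing, so the strip must never touch the frame; do not disturb the batten, the pot or the cup, and finish while still holding the strip there, quite still.

Things in the scene. Friction and masses are not known exactly. Their poses are not given: they have to be found in the camera images.
- frame: fixed wooden picture frame lying face up, 190 (x) by 264 mm (y). Origin: centre of its underside. Rails 50 mm wide, tops at 22 mm. Near rail (x = -70 mm) keeps its moulding, top at 40 mm; far rail (x = +70 mm) is bare between corner blocks. Four corner blocks 40x40 mm at x = +-70, y = +-112 mm rise to 46 mm. Beads on the side rails reach 32 mm
- bed (a point): centre of the bare bed on the frame's far rail, on its surface, 22 mm above the bench. Same axes as the frame: the bed runs along y, 184 mm clear between the corner blocks, the rail is 50 mm wide in x
- offcut: loose plain rectangular brown wood offcut, 40 (x) x 60 (y) x 18 mm, about 40 g, lying on the bare bed. Origin: centre of its underside
- moulding: loose pale wood moulding strip with a round bead along its top, like the one on the near rail, 38 (x) x 160 (y) x 18 mm, flat flanks 13 mm high, about 60 g, lying on the bench on the robot's right, beyond the batten. Origin: centre of its underside; it can be gripped across its 38 mm width at mid-length
- offcut_crate: fixed open slatted wooden crate on the robot's left, outside 150 (x) x 130 (y) x 65 mm high, walls 6 mm. Origin: centre of its underside
- batten: loose pine batten, 48 (x) x 300 (y) x 46 mm, lying between the moulding and the frame. Origin: centre of its underside. Not to be disturbed
- pot: white pigment pot with white lid, 57 mm across, 80 mm high, standing. Origin: centre of its underside. Not to be disturbed
- cup: bamboo cup, 59 mm across, 114 mm high, standing. Origin: centre of its underside. Not to be disturbed

How it is judged:
By the outcome, as a careful person would: the job done as asked, in the order asked, and still so for the second after the job is handed in, while the arm keeps its last pose, push and grip.
It also fails if it takes over 58 s, if anything falls off the work surface, if the arm or the gripper's body presses on something with over 40 N, if the wrist force passes 120 N, or if a joint passes its speed limit or range.

## Robot

A 7-joint arm with a two-finger parallel gripper is mounted at the origin on a cart in front of the work surface, level with it; the furniture and walls round the work are solid. World frame = base frame: x ahead of the robot, y to its left, z up, the work surface at z = 0. Lengths are in m, angles in rad, forces in N, time in s.
With the tool pointing down it reaches from about 0.4 to 0.925 m from the base axis. Payload 4.1 kg.
Tool frame: the origin (TCP) lies midway between the tips of the shut fingers; the grasp point (between the pads) lies 19 mm behind it; z points along the fingers, y is the line along which they close (so a half turn about z gives the same grasp; the last joint's range is limited). The gripper opens to 85 mm and grips with 20 to 120 N. Pads are 22 mm wide; open, the fingers measure 114 mm over their backs; the gripper's body (76 mm by 85 mm) begins 54 mm behind the grasp point. The pads swing forward as they close: fully open they stand 13 mm farther back than shut.
Start: joints at [-0.099, 0.398, 0.045, 1.537, -0.019, 1.207, -0.051], TCP at [0.65, 0, 0.231] pointing down, gripper open.
Joint ranges: [-2.82, 2.82], [-0.49, 2.23], [-1.37, 1.46], [0, 2.46], [-1.36, 4.5], [0.23, 2], [-2.94, 2.94]. Speed limits (rad/s): [2.57, 2.57, 3.14, 3.14, 3.14, 3.14, 3.14].

## Interface

Orientations are given as a unit quaternion [x, y, z, w].
In Python, from cell import robot gives the robot as it stands.
- The arm moves only by the tool servo_tool, never from a script. Its argument "motion" is text: rows parted by semicolons, each of 6 numbers parted by spaces: the shift along the tool's x, y, z in mm, then the turn, a rotation vector about the tool's x, y, z in rad. A call has 1 to 20 rows; each row shifts and turns the commanded pose from where the row before left it, along the tool's axes as they then stand; what a row does not reach is not made up. A row lasts 1/8 s, in which the tool goes at most 62.5 mm and 10.7 degrees, less where a joint would pass 70% of its speed; a pose out of reach is approached as far as the arm can. A call with a gripper value outside its range is refused whole. "jaw" is the finger opening in mm, from 0 to 85.4, set as the call begins (left out, the last holds). The fingers move at their own pace and stop on an object; "squeeze" is the grip in N (left out, the last holds). Time passes only in rows, so rows that do not move let the fingers close. It gives the time, the measured TCP pose, the force, the opening and the grip force at its end, in the units of the state.
- robot.read_state(): the state, without advancing time (a new reading comes with each control period).
- robot.capture(name): name is "scene" or "side" or "wrist"; returns (picture, depth): 480x640x3 uint8, red, green, blue; 480x640 float32, m along the optical axis (not along the pixel's ray), 0 where there is no reading.
- robot.camera_model(name): a dict with "camera_matrix" (3x3 intrinsics, pixels), "xyz" and "attitude" of the camera in the world. Camera axes: x right, y down, z forward; pixel columns grow to the right and rows downward; lengths in m; the calibration is good to about 2 mm. A picture is of the moment at which its call begins: read the wrist's pose just before it. camera_model takes no time and is no camera call; for the wrist camera it gives the pose at the moment of the call.
- robot.sign_off(): hands the job in; it is judged then, once.
Trained networks look in the newest picture that a camera, given by its name, has taken for a name from the list of things; names that differ only in an ending like _2 or _b are one class to them, and where a whole thing is asked for, a point or a joint stands for the part that bears it (a point fixed in the world has none). Each returns a list of dicts, best first, with "p" (0 to 1); they miss things now and then, are a little off and sometimes report something else, mostly with a low value. They report only what shows in the picture. A call takes as long as a camera call.
- robot.spot_in(camera, thing): "point" ([x, y, z] in m, in world coordinates, good to about 4 mm: the middle of the surface that is visible of it).
- robot.trace(camera, thing): "region" (480x640 bool, what is visible of it).
The state is a dict: "time": time; "joints": joint angles; "qvel": joint speeds; "joint_torque": joint torques, N m; "tcp_pos": TCP position; "tool_rot": TCP orientation; "wrist_force": force on the tool from outside, world axes, zero at the start; "moment": the same for the moment, N m; "width": opening from 0.0 (shut) to 1.0 (fully open); "grip_force": force on a finger pad.
Only numpy, scipy, OpenCV 4.12 (cv2) and the standard library are available. Lean on these libraries where they do the work, as an engineer would, in place of code of your own. Each camera call takes 0.05 s, during which the arm holds its last target. There are 200 camera calls.

## Working session

There is one attempt and no reset: what is moved stays moved. The work goes in short steps, Python scripts to look and compute and a tool call to move; the robot and the scene stay as the last step left them, time stands still between calls to the robot, and variables do not carry over. Pictures are saved under pics/ and viewed, at most 10 in all, crops included, and the job is handed in when it is done.

Besides the shell and the picture viewer there is one more tool, called by a JSON object that holds its "api" and its "payload". servo_tool: Moves the arm, as the interface text tells. Its arguments: {"type":"object","properties":{"motion":{"type":"string"},"jaw":{"type":"number"},"squeeze":{"type":"number"}},"required":["motion"]}

```bash
ls; mkdir -p pics; cat > h.py <<'E'
import numpy as np, cv2
from cell import robot
from scipy.spatial.transform import Rotation as R
def cam(n):
    m=robot.camera_model(n); K=np.array(m["camera_matrix"]); a=np.array(m["attitude"])
    Rm=a if a.shape==(3,3) else R.from_quat(a).as_matrix()
    return K,Rm,np.array(m["xyz"])
def cloud(n):
    K,Rm,t=cam(n); p,d=robot.capture(n)
    v,u=np.mgrid[0:480,0:640]
    X=np.stack([(u-K[0,2])/K[0,0]*d,(v-K[1,2])/K[1,1]*d,d],-1)@Rm.T+t
    X[d==0]=np.nan
    return p,X
def save(p,f): cv2.imwrite('pics/'+f,p[:,:,::-1])
E
python3 - <<'E'
from h import *
np.set_printoptions(precision=4,suppress=True)
print(robot.read_state())
for n in ["scene","side","wrist"]:
    print(n,cam(n)[2], robot.camera_model(n)["attitude"])
    p,X=cloud(n); save(p,n+'0.png'); np.savez(n+'0.npz',p=p,X=X)
    if n=='wrist': continue
    for th in ["frame","bed","offcut","moulding","offcut_crate","batten","pot","cup"]:
        r=robot.spot_in(n,th); print(th,[(np.round(q["point"],3),round(q["p"],2)) for q in r[:3]])
E
```

```text
pics
{'time': 0.0, 'joints': array([-0.099 ,  0.3992,  0.045 ,  1.5379, -0.0187,  1.2069, -0.0507]), 'qvel': array([-0.0012, -0.0011,  0.0018,  0.0024, -0.0002,  0.0012,  0.0016]), 'joint_torque': array([ -0.001 , -47.513 ,   1.3641, -25.4227,   0.0115,   0.0095,
         0.    ]), 'tcp_pos': array([0.6494, 0.    , 0.2303]), 'tool_rot': array([ 0.7071,  0.7071, -0.0007, -0.0006]), 'wrist_force': array([-0.4364, -0.3902,  0.2531]), 'moment': array([-0.0085, -0.0174,  0.007 ]), 'grip_force': 0.0, 'width': 1.001134508390053}
scene [-0.243   1.135   0.7417] [-0.2564  0.8061 -0.5068  0.1662]
frame [(array([0.554, 0.033, 0.023]), 0.85), (array([ 0.653, -0.214,  0.052]), 0.59), (array([0.66 , 0.234, 0.072]), 0.31)]
bed [(array([0.552, 0.035, 0.02 ]), 0.63), (array([ 0.63 , -0.01 ,  0.038]), 0.4)]
offcut [(array([ 0.625, -0.01 ,  0.041]), 0.65)]
moulding [(array([ 0.553, -0.347,  0.014]), 0.6)]
offcut_crate [(array([0.48 , 0.339, 0.035]), 0.77)]
batten [(array([ 0.462, -0.198,  0.04 ]), 0.84)]
pot [(array([ 0.653, -0.214,  0.052]), 0.7), (array([0.662, 0.235, 0.073]), 0.27)]
cup [(array([0.66 , 0.231, 0.074]), 0.82)]
side [0.2823 0.8452 0.6663] [-0.1452  0.8739 -0.4559  0.0857]
frame [(array([0.56 , 0.039, 0.024]), 0.86)]
bed [(array([0.56 , 0.038, 0.023]), 0.68)]
offcut []
moulding [(array([ 0.556, -0.349,  0.012]), 0.77)]
offcut_crate [(array([0.48 , 0.335, 0.027]), 0.72)]
batten [(array([ 0.466, -0.196,  0.038]), 0.85)]
pot [(array([ 0.667, -0.21 ,  0.055]), 0.78)]
cup [(array([0.67 , 0.237, 0.077]), 0.82), (array([ 0.662, -0.214,  0.056]), 0.56)]
wrist [0.6491 0.0761 0.3722] [ 0.9886 -0.0001  0.0001  0.1505]
```

View pictures.

```bash
python3 - <<'E'
from h import *
np.set_printoptions(precision=4,suppress=True)
def fit(n,th,lo,hi,trace=True):
    d=np.load(n+'0.npz'); X=d['X']
    r=robot.trace(n,th)
    if not r: print(n,th,'none'); return
    m=cv2.erode(r[0]['region'].astype(np.uint8),np.ones((3,3)))>0
    P=X[m]; P=P[np.isfinite(P[:,0])]; P=P[(P[:,2]>lo)&(P[:,2]<hi)]
    if len(P)<30: print(n,th,'few',len(P)); return
    (c,s,a)=cv2.minAreaRect((P[:,:2]*1000).astype(np.float32))
    print(n,th,round(r[0]['p'],2),len(P),'rect',np.round(c,1),np.round(s,1),round(a,1),'z',np.percentile(P[:,2],[5,50,95]), 'xy range',np.percentile(P[:,:2],[1,99],axis=0).ravel())
for n in ["scene","side"]:
    fit(n,"offcut",.034,.05); fit(n,"moulding",.006,.03); fit(n,"batten",.04,.055)
    fit(n,"frame",.040,.055); fit(n,"offcut_crate",.058,.075);fit(n,"pot",.07,.09);fit(n,"cup",.1,.125);fit(n,"frame",.01,.055)
a=cv2.imread('pics/scene0.png');b=cv2.imread('pics/side0.png')
c=cv2.imread('pics/wrist0.png')
cv2.imwrite('pics/m.png',np.vstack([np.hstack([cv2.resize(a,(400,300)),cv2.resize(b,(400,300))]),np.hstack([cv2.resize(c,(400,300)),np.zeros((300,400,3),np.uint8)])]))
E
```

```text
scene offcut 0.55 165 rect [632.  -10.8] [38.9 58.3] 0.9 z [0.0351 0.0386 0.0422] xy range [ 0.6123 -0.0396  0.6505  0.0156]
scene moulding 0.85 305 rect [ 558.3 -351.7] [ 40.5 166. ] 68.2 z [0.0079 0.0133 0.0183] xy range [ 0.4813 -0.3848  0.6313 -0.3151]
scene batten 0.94 825 rect [ 475. -214.] [ 50.1 294.6] 88.3 z [0.0411 0.0447 0.0476] xy range [ 0.3296 -0.2371  0.6181 -0.1889]
scene frame 0.93 220 rect [562.7  16.8] [255.2 166. ] 81.7 z [0.0401 0.0418 0.0457] xy range [ 0.4692 -0.1152  0.6599  0.1458]
scene offcut_crate 0.6 898 rect [476.9 344.1] [131.9 151.6] 89.7 z [0.0586 0.0631 0.0666] xy range [0.4028 0.2798 0.5514 0.4097]
scene pot 0.83 136 rect [ 667.  -225.3] [52.  55.7] 7.8 z [0.071  0.0775 0.081 ] xy range [ 0.6433 -0.2503  0.692  -0.1982]
scene cup 0.65 233 rect [675.9 217.6] [51.9 58.4] 33.9 z [0.1007 0.1069 0.1131] xy range [0.6477 0.1904 0.7043 0.2473]
scene frame 0.93 3403 rect [563.5  13.3] [264.6 187.6] 82.0 z [0.0113 0.0257 0.0407] xy range [ 0.4616 -0.1094  0.6589  0.1496]
side offcut 0.94 228 rect [632.1 -13.5] [38.2 58.3] 1.3 z [0.0361 0.0393 0.0416] xy rang
[... 221 characters left out ...]
4] 87.8 z [0.0415 0.0454 0.0476] xy range [ 0.3307 -0.24    0.619  -0.1902]
side frame 0.62 388 rect [565.1  10.2] [255.9 171.9] 82.2 z [0.0402 0.0422 0.045 ] xy range [ 0.4678 -0.1189  0.6638  0.1448]
side offcut_crate 0.84 1502 rect [477.7 343.7] [131.  148.7] 89.3 z [0.059  0.0641 0.0662] xy range [0.4035 0.2799 0.5514 0.4084]
side pot 0.87 174 rect [ 670.5 -224.4] [48.1 49.8] 47.1 z [0.0713 0.0785 0.0805] xy range [ 0.6453 -0.2482  0.6926 -0.2027]
side cup 0.98 334 rect [677.3 219.6] [51.4 56.5] 36.9 z [0.1006 0.1078 0.1135] xy range [0.6496 0.1918 0.7029 0.2465]
side frame 0.62 4689 rect [565.5  12.5] [260.  188.1] 82.5 z [0.0111 0.0275 0.0415] xy range [ 0.464  -0.1099  0.6638  0.1488]
```

View pics/m.png

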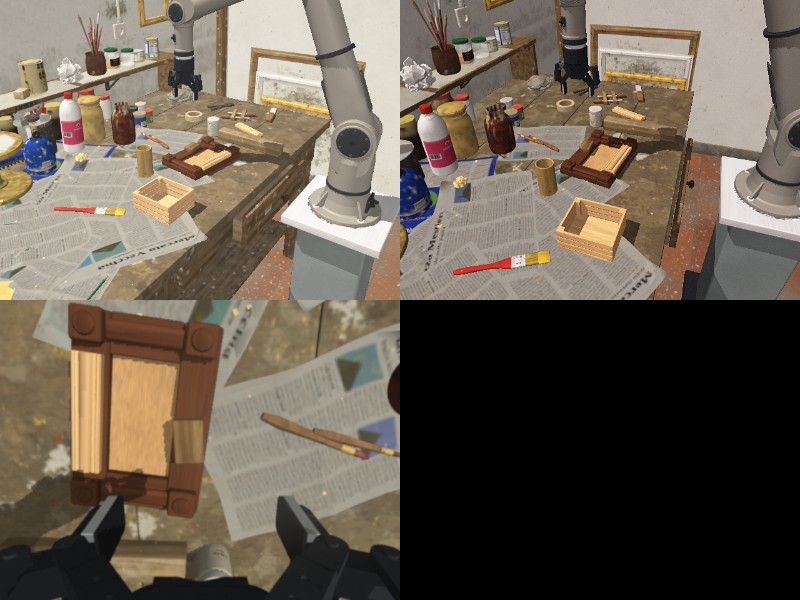

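View pics/side0.png

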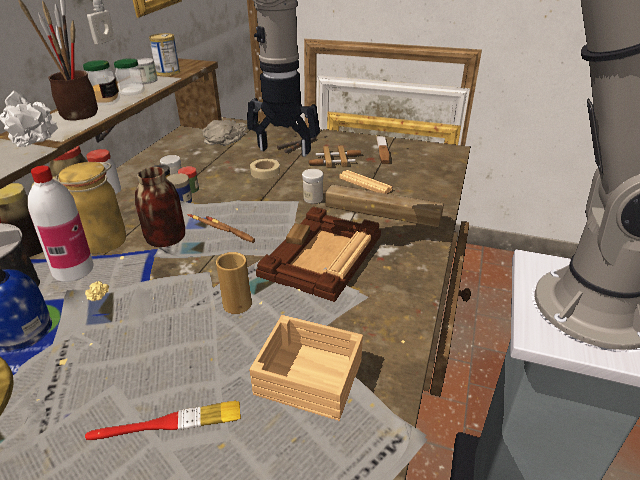

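Scene: frame at the centre (side view about (320,255)), offcut on its far rail at about (300,232), moulding at (365,181) behind the batten at (385,205), crate at (305,370), cup at (232,280), pot at (313,185). The depth fits match the stated sizes. Next I refine frame and offcut from the wrist view, and the moulding direction.

```bash
cat >> h.py <<'E'
np.set_printoptions(precision=4,suppress=True)
def mask(n,th):
    r=robot.trace(n,th)
    return (cv2.erode(r[0]['region'].astype(np.uint8),np.ones((3,3)))>0, r[0]['p']) if r else (None,0)
def rect(P):
    c,s,a=cv2.minAreaRect((P[:,:2]*1000).astype(np.float32)); return np.round(c,1),np.round(s,1),round(a,1)
def axis(P):
    Q=P[:,:2]-P[:,:2].mean(0); v=np.linalg.svd(Q,full_matrices=False)[2][0]; return np.degrees(np.arctan2(v[1],v[0]))%180
E
python3 - <<'E'
from h import *
for n in ['wrist','scene','side']:
    X=np.load(n+'0.npz')['X']
    for th,lo,hi in [("frame",.005,.06),("frame",.04,.06),("offcut",.034,.05),("moulding",.006,.03)]:
        m,p=mask(n,th)
        if m is None: print(n,th,'none'); continue
        P=X[m]; P=P[np.isfinite(P[:,0])&(P[:,2]>lo)&(P[:,2]<hi)]
        if len(P)<30: continue
        print(n,th,round(p,2),len(P),rect(P),'axis',axis(P),'zmed',np.median(P[:,2]))
# wrist top-height structures
X=np.load('wrist0.npz')['X']; p=np.load('wrist0.npz')['p']
Z=X[:,:,2]; m=(Z>.043)&(Z<.05)&(X[:,:,1]>-.16)
nb,l,st,ce=cv2.connectedComponentsWithStats(m.astype(np.uint8))
for i in range(1,nb):
    if st[i,4]>150: P=X[l==i]; print('blk',st[i,4],ce[i],rect(P),np.median(P[:,2]))
E
```

```text
wrist frame 0.96 64415 (array([568.1,   7.1]), array([262.8, 187.6]), 82.1) axis 80.6011154995505 zmed 0.020682252367020537
wrist frame 0.96 3218 (array([568. ,   8.1]), array([252.1, 170.1]), 82.4) axis 81.91018134909143 zmed 0.04191373144359045
wrist offcut 0.91 3043 (array([633.5, -18. ]), array([38.1, 59. ]), 1.5) axis 90.85745451179545 zmed 0.03834921781159123
wrist moulding 0.56 41351 (array([568. ,   6.7]), array([261.9, 187.4]), 82.2) axis 81.78619322959639 zmed 0.01913863958413764
scene frame 0.93 4124 (array([563.5,  13.3]), array([264.6, 187.6]), 82.0) axis 82.50765137310411 zmed 0.022102764333790992
scene frame 0.93 220 (array([562.7,  16.8]), array([255.2, 166. ]), 81.7) axis 77.86851793241317 zmed 0.04180033687579593
scene offcut 0.55 165 (array([632. , -10.8]), array([38.9, 58.3]), 0.9) axis 93.51941872147128 zmed 0.03857265123082576
scene moulding 0.85 305 (array([ 558.3, -351.7]), array([ 40.5, 166. ]), 68.2) axis 159.8202292762342 zmed 0.013266512329600855
side frame 0.62 6018 (array([565.5,  12.5]), array([260. , 188.1]), 82.5) axis 82.52596560009027 zmed 0.022005381716937944
side frame 0.62 388 (array([565.1,  10.2]), array([255.9, 171.9]), 82.2) axis 79.87899335401868 zmed 0.042204799734059995
side offcut 0.94 228 (array([632.1, -13.5]), array([38.2, 58.3]), 1.3) axis 94.51944523520578 zmed 0.03934281354746477
side moulding 0.93 357 (array([ 557.6, -351.4]), array([ 37.3, 158.4]), 68.5) axis 159.54823287416068 zmed 0.013849782048764636
```

View pics/wrist0.png

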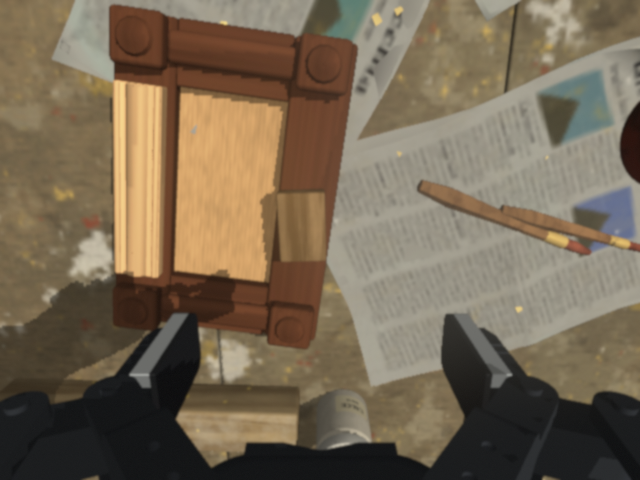

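The wrist view shows the frame rotated by about -8°, with the offcut at (300,226) on the right-hand (far) rail between blocks at (325,65) and (290,325). Cup and pot are well clear of the descent.

{"api": "servo_tool", "payload": {"motion": "-7 -9 40 0 0 0; -7 -8 45 0 0 0; 0 0 45 0 0 0; 0 0 30 0 0 0; 0 0 15 0 0 0; 0 0 0 0 0 0; 0 0 0 0 0 0", "jaw": 72, "squeeze": 40}}

```text
time: 3.22
tcp_pos: [0.6344, -0.014, 0.0579]
tool_rot: [0.707, 0.707, 0.001, 0.001]
wrist_force: [-0.1, -0.0, -0.4]
width: 0.842
grip_force: 0.0
```

{"api": "servo_tool", "payload": {"motion": "0 -1 18 0 0 0; 0 0 13 0 0 0; 0 0 2 0 0 0; 0 0 0 0 0 0"}}

```text
time: 3.72
tcp_pos: [0.6319, -0.014, 0.023]
tool_rot: [0.707, 0.707, -0.0, -0.0]
wrist_force: [-1.0, -0.2, 0.2]
width: 0.841
grip_force: 0.0
```

{"api": "servo_tool", "payload": {"motion": "0 0 0 0 0 0; 0 0 0 0 0 0; 0 0 0 0 0 0; 0 0 0 0 0 0; 0 0 0 0 0 0", "jaw": 25}}

```text
time: 4.35
tcp_pos: [0.6328, -0.014, 0.0241]
tool_rot: [0.707, 0.707, 0.001, 0.001]
wrist_force: [0.3, 0.3, 5.9]
width: 0.46
grip_force: 42.6
```

{"api": "servo_tool", "payload": {"motion": "0 0 -10 0 0 0; 0 0 -25 0 0 0; 0 0 -40 0 0 0; 0 0 -50 0 0 0; 25 -11 -25 0 0 0; 40 -17 0 0 0 0; 45 -20 0 0 0 0; 45 -20 0 0 0 0; 45 -20 0 0 0 0; 45 -20 0 0 0 0; 45 -20 0 0 0 0; 40 -17 0 0 0 0; 28 -11 0 0 0 0; 0 0 30 0 0 0; 0 0 0 0 0 0; 0 0 0 0 0 0"}}

```text
time: 6.35
tcp_pos: [0.4765, 0.3434, 0.1439]
tool_rot: [0.707, 0.707, 0.0, 0.0]
wrist_force: [0.9, 0.9, -0.6]
width: 0.455
grip_force: 42.0
```

{"api": "servo_tool", "payload": {"motion": "0 0 30 0 0 0; 0 0 40 0 0 0; 0 0 25 0 0 0; 0 0 10 0 0 0; 0 0 0 0 0 0; 0 0 0 0 0 0"}}

```text
time: 7.1
tcp_pos: [0.4771, 0.3447, 0.0398]
tool_rot: [0.707, 0.707, 0.001, 0.0]
wrist_force: [0.2, 0.3, -1.0]
width: 0.457
grip_force: 42.0
```

{"api": "servo_tool", "payload": {"motion": "0 0 0 0 0 0; 0 0 0 0 0 0; 0 0 0 0 0 0; 0 0 0 0 0 0", "jaw": 60}}

```text
time: 7.6
tcp_pos: [0.476, 0.344, 0.0384]
tool_rot: [0.707, 0.707, 0.0, 0.0]
wrist_force: [-0.4, 0.4, -0.1]
width: 0.704
grip_force: 0.0
```

{"api": "servo_tool", "payload": {"motion": "0 0 -25 0 0 0; 0 0 -45 0 0 0; 0 0 -50 0 0 0; 0 0 -50 0 0 0; 0 0 -20 0 0 0; 0 0 0 0 0 0"}}

```text
time: 8.35
tcp_pos: [0.4769, 0.3447, 0.2302]
tool_rot: [0.707, 0.707, 0.002, 0.0]
wrist_force: [-0.4, -0.5, -0.1]
width: 0.702
grip_force: 0.0
```

```bash
python3 - <<'E'
from h import *
p,X=cloud('wrist'); save(p,'crate.png')
print(robot.read_state()['tcp_pos'],robot.read_state()['width'],[ (np.round(q['point'],3),q['p']) for q in robot.spot_in('wrist','offcut')])
E
```

```text
[0.476  0.344  0.2283] 0.7012605384118179 [(array([0.478, 0.341, 0.023]), 0.62)]
```

View pics/crate.png

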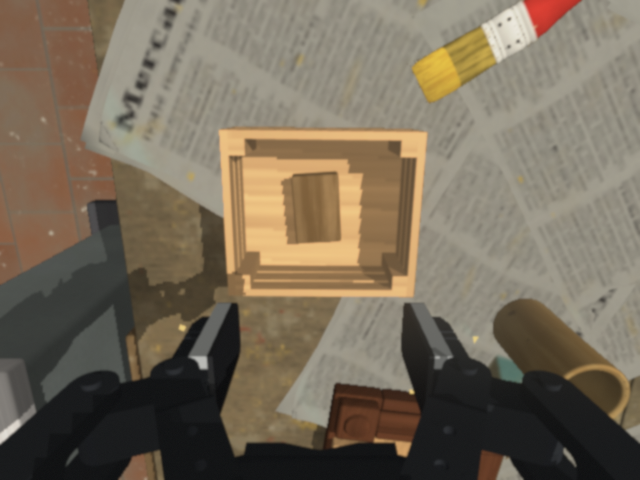

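The offcut lies on the crate floor at (315,207), clear of the walls. Next the moulding.

{"api": "servo_tool", "payload": {"motion": "-20 2 0 0 0 0; -40 5 0 0 0 0; -50 6 0 0 0 0; -50 6 0 0 0 0; -50 6 0 0 0 0; -50 6 0 0 0 0; -50 6 0 0 0 0; -50 6 0 0 0 0; -50 6 0 0 0 0; -50 6 0 0 0 0; -50 6 0 0 0 0; -50 6 0 0 0 0; -50 6 0 0 0 0; -40 5 0 0 0 0; -30 4 0 0 0 0; -15 0 0 0 0 0", "jaw": 72}}

```text
time: 10.45
tcp_pos: [0.5557, -0.3537, 0.2269]
tool_rot: [0.708, 0.706, -0.001, -0.001]
wrist_force: [-0.3, 0.0, -0.9]
width: 0.845
grip_force: 0.0
```

{"api": "servo_tool", "payload": {"motion": "0 0 0 0 0 -0.12; 0 0 0 0 0 -0.17; 0 0 0 0 0 -0.17; 0 0 0 0 0 -0.17; 0 0 0 0 0 -0.17; 0 0 0 0 0 -0.17; 0 0 0 0 0 -0.15; 0 0 0 0 0 -0.096; 0 0 0 0 0 0; 0 0 0 0 0 0"}}

```text
time: 11.7
tcp_pos: [0.5576, -0.3507, 0.228]
tool_rot: [0.177, 0.984, 0.0, -0.0]
wrist_force: [0.3, -0.3, 0.2]
width: 0.841
grip_force: 0.0
```

```bash
python3 - <<'E'
from h import *
s=robot.read_state(); print(s['time'],s['tcp_pos'],s['joints'],R.from_quat(s['tool_rot']).as_matrix())
p,X=cloud('wrist'); save(p,'mould.png')
m,pp=mask('wrist','moulding')
P=X[m]; P=P[np.isfinite(P[:,0])]; print(pp,len(P),np.percentile(P[:,2],[5,50,95]))
P=P[(P[:,2]>.004)&(P[:,2]<.03)]; print(rect(P),axis(P))
E
```

```text
11.7 [ 0.5576 -0.3507  0.228 ] [ 0.4596  0.4169  0.051   1.5172 -0.0222  1.2088  1.729 ] [[-0.9373  0.3484 -0.0006]
 [ 0.3484  0.9373  0.0005]
 [ 0.0008  0.0003 -1.    ]]
0.89 7195 [0.0106 0.0132 0.0165]
(array([ 557.5, -356.3]), array([ 36.2, 157.4]), 68.5) 158.1820562252707
```

View pics/mould.png

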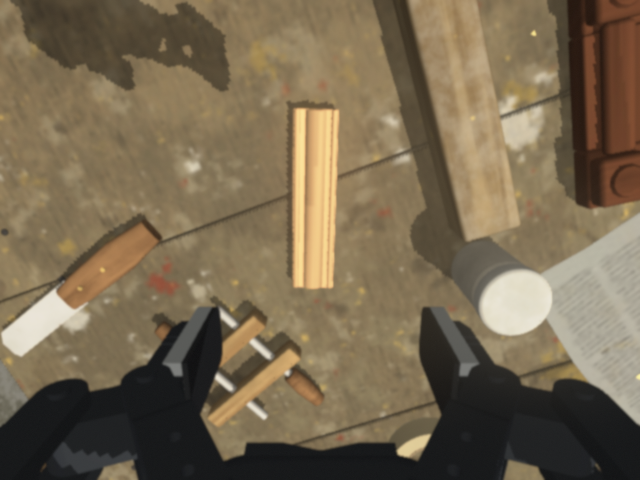

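The strip is at (315,195), nearly aligned with the jaws. The batten (470,120), pot (510,290) and clamp are all clear of the finger landing spots.

{"api": "servo_tool", "payload": {"motion": "-1 -4 30 0 0 0; 0 0 50 0 0 0.02; 0 0 50 0 0 0; 0 0 45 0 0 0; 0 0 25 0 0 0; 0 0 15 0 0 0; 0 0 6 0 0 0; 0 0 0 0 0 0; 0 0 0 0 0 0"}}

```text
time: 12.92
tcp_pos: [0.5585, -0.3556, 0.0086]
tool_rot: [0.186, 0.982, -0.0, 0.001]
wrist_force: [0.2, -0.2, 1.2]
width: 0.842
grip_force: 0.0
```

{"api": "servo_tool", "payload": {"motion": "0 0 4 0 0 0; 0 0 0 0 0 0; 0 0 0 0 0 0"}}

```text
time: 13.3
tcp_pos: [0.5577, -0.3551, 0.0034]
tool_rot: [0.186, 0.982, -0.0, 0.0]
wrist_force: [0.0, -0.7, -0.5]
width: 0.845
grip_force: 0.0
```

{"api": "servo_tool", "payload": {"motion": "0 0 0 0 0 0; 0 0 0 0 0 0; 0 0 0 0 0 0; 0 0 0 0 0 0; 0 0 0 0 0 0; 0 0 0 0 0 0", "jaw": 20, "squeeze": 50}}

```text
time: 14.05
tcp_pos: [0.5579, -0.3553, 0.0037]
tool_rot: [0.186, 0.982, -0.0, 0.0]
wrist_force: [-1.5, -0.4, 4.7]
width: 0.425
grip_force: 51.4
```

{"api": "servo_tool", "payload": {"motion": "0 0 -8 0 0 0; 0 0 -20 0 0 0; 0 0 -35 0 0 0; 0 0 -45 0 0 0; 0 0 -45 0 0 0; 0 0 -27 0 0 0; 2 15 0 0 0 0; 5 30 0 0 0 0; 6 40 0 0 0 0; 6 40 0 0 0 0; 6 40 0 0 0 0; 6 40 0 0 0 0; 6 40 0 0 0 0; 6 40 0 0 0 0; 5 35 0 0 0 0; 4 25 0 0 0 0; 3 12 0 0 0 0; 0 0 0 0 0 0"}}

```text
time: 16.3
tcp_pos: [0.6364, -0.0015, 0.1826]
tool_rot: [0.185, 0.983, -0.0, -0.001]
wrist_force: [0.6, -0.4, -1.6]
width: 0.428
grip_force: 50.9
```

{"api": "servo_tool", "payload": {"motion": "0 0 0 0 0 0.08; 0 0 0 0 0 0.13; 0 0 0 0 0 0.15; 0 0 0 0 0 0.16; 0 0 0 0 0 0.16; 0 0 0 0 0 0.16; 0 0 0 0 0 0.16; 0 0 0 0 0 0.15; 0 0 0 0 0 0.12; 0 0 0 0 0 0.063; 0 0 0 0 0 0; 0 0 0 0 0 0; 0 0 0 0 0 0"}}

```text
time: 17.92
tcp_pos: [0.637, -0.0032, 0.1833]
tool_rot: [0.754, 0.657, -0.0, 0.0]
wrist_force: [-1.2, 0.3, -1.9]
width: 0.427
grip_force: 50.9
```

```bash
cat > look.py <<'E'
from h import *
import sys
s=robot.read_state(); print(s['time'],s['tcp_pos'],s['width'],s['grip_force'],s['wrist_force']); T=R.from_quat(s['tool_rot']).as_matrix(); print(T)
K,Rm,t=cam('wrist'); print(K[0,0],t)
for n in ['wrist','scene','side']:
    p,X=cloud(n); save(p,n+sys.argv[1]+'.png'); np.savez(n+sys.argv[1],p=p,X=X)
    for th in ['frame','moulding']:
        m,pp=mask(n,th)
        if m is None: print(n,th,None); continue
        P=X[m]; P=P[np.isfinite(P[:,0])]; z=np.percentile(P[:,2],[5,50,95])
        if th=='moulding': P=P[(P[:,2]>s['tcp_pos'][2]-.01)]
        else: P=P[(P[:,2]>.005)&(P[:,2]<.06)]
        print(n,th,round(pp,2),len(P),z,rect(P) if len(P)>10 else '')
E
python3 look.py 1
```

```text
17.925 [ 0.637  -0.0032  0.1833] 0.42712515466940165 50.912742018699646 [-1.1954  0.2501 -1.9257]
[[ 0.1365  0.9906 -0.    ]
 [ 0.9906 -0.1365 -0.0001]
 [-0.0001 -0.     -1.    ]]
415.53478345306064 [0.6465 0.0722 0.3242]
wrist frame 0.93 61166 [0.0067 0.0213 0.0404] (array([567.2,   7.2]), array([262.2, 188.3]), 82.2)
wrist moulding 0.96 36340 [0.1903 0.1926 0.1959] (array([637.8,  10.4]), array([129.7,  37.7]), 82.1)
scene frame 0.75 4407 [0.0071 0.0218 0.0401] (array([564.9,  12.2]), array([264.7, 191.8]), 81.8)
scene moulding 0.74 402 [0.1837 0.1921 0.1972] (array([634.5,  -0.5]), array([162.6,  42.1]), 81.5)
side frame 0.83 6453 [0.0076 0.022  0.0408] (array([566.4,  10.7]), array([266. , 188.4]), 82.1)
side moulding 0.8 493 [0.1849 0.1928 0.1974] (array([635. ,   1.6]), array([156.7,  36. ]), 82.4)
```

View pics/wrist1.png

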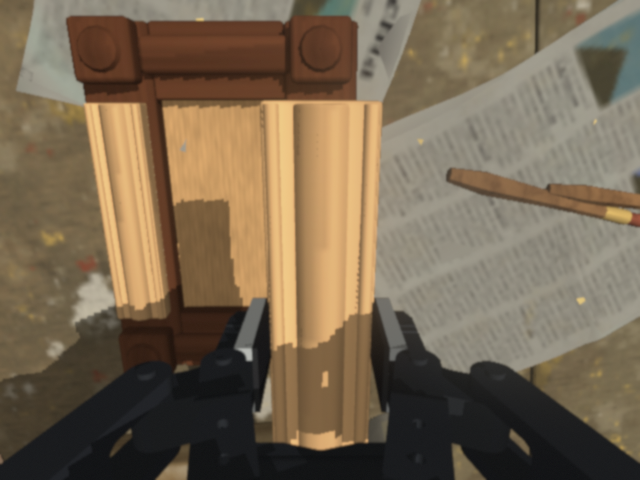

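The strip (320,270) hangs parallel to the frame, and offsets from the bed are about 2 mm. I check tilt and then lower partway.

```bash
python3 - <<'E'
from h import *
m,_=mask('wrist','moulding'); X=np.load('wrist1.npz')['X']; P=X[m]; P=P[np.isfinite(P[:,0])&(P[:,2]>.17)]
c=np.array([.6365,-.003]); u=np.array([.1357,.9907]); v=np.array([.9907,-.1357])
a=(P[:,:2]-c)@u; b=(P[:,:2]-c)@v
print('along',a.min(),a.max(),'across',np.percentile(b,[.5,99.5]))
k=abs(b)<.006
print('bead z slope',np.polyfit(a[k],P[k,2],1))
for lo in np.arange(-.06,.08,.02):
    j=k&(a>lo)&(a<lo+.02)
    if j.any(): print(round(lo,2),np.median(P[j,2]),np.percentile(P[j,2],95))
for lo,hi in [(-.018,-.013),(.013,.018)]:
    j=(b>lo)&(b<hi); print('flank z',np.median(P[j,2]))
E
```

```text
along -0.051320575029506654 0.07831277922015296 across [-0.0186  0.018 ]
bead z slope [-0.0013  0.1951]
-0.06 0.19509223473064816 0.19624732536329373
-0.04 0.1951107890376051 0.19625527496297232
-0.02 0.19510190169361488 0.19623406028488743
0.0 0.1951045747527708 0.19632118112929814
0.02 0.19510474445103348 0.19630739357176133
0.04 0.19509558473895955 0.19638144421625756
0.06 0.19501236784869524 0.19638711791843452
flank z 0.19238700804022496
flank z 0.1924115730792289
```

{"api": "servo_tool", "payload": {"motion": "1 0.5 25 0 0 0; 0 0 40 0 0 0; 0 0 35 0 0 0; 0 0 18 0 0 0; 0 0 6 0 0 0; 0 0 0 0 0 0; 0 0 0 0 0 0; 0 0 0 0 0 0"}}

```text
time: 19.42
tcp_pos: [0.6386, -0.0018, 0.0605]
tool_rot: [0.754, 0.657, 0.001, 0.001]
wrist_force: [-0.0, 0.1, -0.7]
width: 0.427
grip_force: 50.9
```

```bash
python3 look.py 2
```

```text
19.425 [ 0.6386 -0.0018  0.0605] 0.42709404745580953 50.919063091278076 [-0.047   0.0774 -0.6595]
[[ 0.1366  0.9906  0.0022]
 [ 0.9906 -0.1366  0.0002]
 [ 0.0005  0.0022 -1.    ]]
415.53478345306064 [0.6477 0.0735 0.2014]
wrist frame 0.83 112178 [0.0066 0.0197 0.038 ] (array([571.4,  16. ]), array([245.6, 153.7]), 71.8)
wrist moulding 0.62 36210 [0.0675 0.0697 0.0731] (array([639.5,  11.6]), array([130.1,  37.2]), 82.1)
scene frame 0.62 4432 [0.0071 0.0219 0.0402] (array([567.1,  12.3]), array([264.8, 194.8]), 82.1)
scene moulding 0.9 352 [0.0607 0.069  0.0741] (array([634.4,   1.3]), array([158.8,  39. ]), 81.8)
side frame 0.66 6056 [0.0075 0.0219 0.0405] (array([566. ,  11.8]), array([261.7, 187. ]), 82.3)
side moulding 0.9 400 [0.0624 0.0695 0.0739] (array([637.1,  14.3]), array([130.3,  35. ]), 81.7)
```

View pics/wrist2.png

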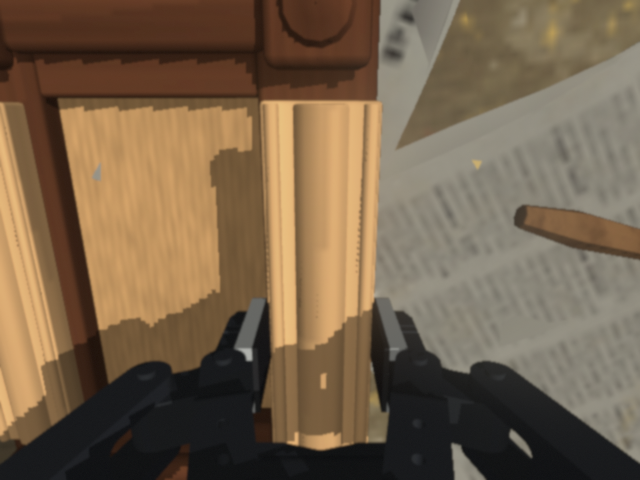

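Strip still parallel, its end at row 100 and the corner block's face at about row 68. I measure gaps locally in the same view.

```bash
cat > gap.py <<'E'
from h import *
import sys
X=np.load('wrist%s.npz'%sys.argv[1])['X']; zt=float(sys.argv[2])
s=robot.read_state(); c=s['tcp_pos'][:2]; u=np.array([.1357,.9907]); v=np.array([.9907,-.1357])
Q=X.reshape(-1,3); Q=Q[np.isfinite(Q[:,0])]; a=(Q[:,:2]-c)@u; b=(Q[:,:2]-c)@v; z=Q[:,2]
k=(z>zt)&(abs(b)<.022)&(a>.02)&(a<.086); print('strip end a',np.percentile(a[k],99.5),'b',np.percentile(b[k],[1,99]))
k=(z>.040)&(z<.05)&(a>.086)&(abs(b)<.04); print('block a min',np.percentile(a[k],[.5,5]),'b',np.percentile(b[k],[1,99]),k.sum())
for lo in (.081,.084,.087):
    k=(z>.016)&(z<.027)&(a>lo)&(a<lo+.003)&(abs(b)<.04); print('rail b',lo,np.percentile(b[k],[1,99]) if k.any() else 0,np.median(z[k]))
E
python3 gap.py 2 .06
python3 - <<'E'
from h import *
# per external camera: frame block corners vs strip, from first pictures: far rail blocks
u=np.array([.1357,.9907]); v=np.array([.9907,-.1357])
for n in ['scene','side']:
    X=np.load(n+'2.npz')['X']; Q=X.reshape(-1,3); Q=Q[np.isfinite(Q[:,0])]; c=np.array([.6365,0.])
    a=(Q[:,:2]-c)@u; b=(Q[:,:2]-c)@v; z=Q[:,2]
    k=(z>.060)&(z<.08)&(abs(b)<.03)&(abs(a)<.1); print(n,'strip a',np.percentile(a[k],[1,99]),'b',np.percentile(b[k],[1,99]))
    for sg in (1,-1):
        k=(z>.042)&(z<.05)&(sg*a>.084)&(sg*a<.15)&(abs(b)<.035); print(' blk',k.sum(),np.percentile(a[k],[2,98]) if k.any() else 0,np.percentile(b[k],[2,98]) if k.any() else 0)
E
```

```text
strip end a 0.07848697784884211 b [-0.0184  0.0185]
block a min [0.0979 0.0997] b [-0.0133  0.0107] 2579
rail b 0.081 [-0.0394  0.0231] 0.020175673702749836
rail b 0.084 [-0.0392  0.023 ] 0.020273651156349715
rail b 0.087 [-0.0395  0.0229] 0.02028315783869608
scene strip a [-0.0797  0.0787] b [-0.0281  0.0251]
 blk 32 [0.0989 0.1258] [-0.0143  0.0112]
 blk 22 [-0.1227 -0.0989] [-0.0157  0.0104]
side strip a [-0.0741  0.0784] b [-0.0286  0.0261]
 blk 59 [0.0997 0.1216] [-0.0108  0.0116]
 blk 20 [-0.1233 -0.1035] [-0.0121  0.0027]
```

{"api": "servo_tool", "payload": {"motion": "0 -1.5 6 0 0 0; 0 0 8 0 0 0; 0 0 6 0 0 0; 0 0 3 0 0 0; 0 0 1 0 0 0; 0 0 0 0 0 0; 0 0 0 0 0 0; 0 0 0 0 0 0; 0 0 0 0 0 0"}}

```text
time: 21.0
tcp_pos: [0.6363, -0.0015, 0.0355]
tool_rot: [0.754, 0.657, 0.0, 0.0]
wrist_force: [0.4, 0.5, -0.1]
width: 0.425
grip_force: 50.9
```

```bash
python3 look.py 3; python3 gap.py 3 .036; python3 -c "
from h import *
for i in range(5):
    robot.capture('wrist'); s=robot.read_state(); print(s['tcp_pos'],s['tool_rot'])"
```

```text
21.0 [ 0.6363 -0.0015  0.0355] 0.42496081850873757 50.91884672641754 [ 0.3742  0.5349 -0.1061]
[[ 0.1364  0.9906  0.0003]
 [ 0.9906 -0.1364  0.0001]
 [ 0.0001  0.0003 -1.    ]]
415.53478345306064 [0.6458 0.0737 0.1763]
wrist frame 0.66 115480 [0.0065 0.0132 0.0374] (array([582.5,  14.3]), array([205.5, 161.6]), 82.1)
wrist moulding 0.64 36204 [0.0425 0.0447 0.0481] (array([637.4,  11.9]), array([129.7,  37.4]), 82.1)
scene frame 0.77 3937 [0.0072 0.022  0.0403] (array([562.3,  11.6]), array([264.2, 187. ]), 82.1)
scene moulding 0.62 328 [0.0384 0.0446 0.0499] (array([632.7,   3.8]), array([159.5,  41.4]), 83.4)
side frame 0.57 5515 [0.0076 0.0219 0.0406] (array([563.4,  12.6]), array([261.3, 183.5]), 81.7)
side moulding 0.9 437 [0.0375 0.0452 0.0495] (array([635.1,   6.7]), array([146.7,  37.4]), 82.8)
strip end a 0.07839374489849123 b [-0.0192  0.0177]
block a min [0.0976 0.099 ] b [-0.0104  0.0112] 1816
rail b 0.081 [-0.0393  0.0242] 0.02019508541581022
rail b 0.084 [-0.0393  0.0242] 0.020258210155995104
rail b 0.087 [-0.0394  0.0244] 0.020269613755840105
[ 0.6362 -0.0016  0.0353] [0.7538 0.6571 0.     0.    ]
[ 0.6363 -0.0016  0.0353] [0.7538 0.6571 0.     0.    ]
[ 0.6363 -0.0016  0.0353] [0.7538 0.6571 0.     0.0001]
[ 0.6363 -0.0016  0.0353] [0.7538 0.6571 0.     0.0001]
[ 0.6363 -0.0016  0.0354] [0.7538 0.6571 0.0001 0.    ]
```

View pics/side3.png

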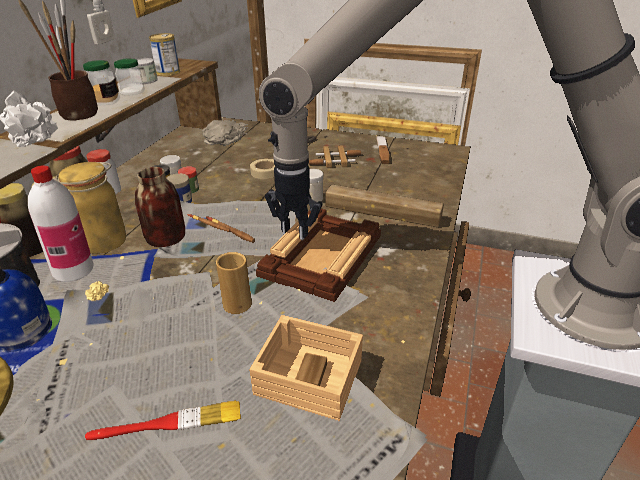

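The strip sits over the far rail at (290,235), with the offcut in the crate at (312,368). Batten, pot and cup are unmoved. The measured gap is about 10 mm, and centring is within about 1 mm across and 1–2 mm along.

```bash
python3 -c "
from cell import robot
print(robot.sign_off())"
```

```text
the job is handed in; nothing more can be done
None
```

The job is handed in, with no verdict returned: the offcut is in the crate, and the strip is held still and level about 10 mm over the bed, lined up and centred to within about 1–2 mm. The batten, pot and cup looked undisturbed in the last view.

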